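Load a vial into a push-push reader stage

TASK

Load the vial into the vial reader: press the reader's locked stage down once and let go so that it unlocks and springs up, stand the white-capped vial upright in its round cup while it is up, then press the stage down again and let go so that it stays locked down with the vial in it. Press gently, feeling for the stop and never with more than 15 N; keep the vial upright and leave the rubber stopper and the weighing bottle where they are.

Things in the scene. Friction and masses are not known exactly. Their poses are not given: they have to be found in the camera images.
- reader: The vial reader's fixed white housing, 130 x 90 mm in plan (its x and y), deck 60 mm high; origin at the centre of its underside on the worktop, z up. The grey stage, 100 x 50 mm, comes up through its deck; its black pressing pad lies at the -x end, its cup at the +x end. The stage's stop lies 4 to 19 mm below the locked level, different every time; it is not seen, only felt
- stage (a joint): Height state of the stage on its vertical slide, m: 0 = locked down, about -0.014 = unlocked and sprung up (14 mm higher), positive = pressed below the locked level. Push-push latch: from locked, press to the stop and let go: it springs up; from up, press to the stop and let go: it stays at about 0. Short of the stop the latch does not change over
- pad (a point): Centre of the top face of the stage's flat round black pad (34 mm wide), moving with the stage: 86 mm above the worktop locked, 100 mm up. The cup's axis is 54 mm away in +x (axes as the housing's). The spring resists with 2 N up, 4 N locked, up to 7 N near the stop; at the stop a stiff buffer adds 8 N per further mm. 10 to 13 N reaches the stop; over 15 N is too much
- cup (a point): Centre of the floor of the stage's round open cup, white, inner diameter 34 mm flaring to 40 mm at its mouth, outer 47 mm, wall 17 mm high above this point; moves with the stage; about 84 mm above the worktop when locked and 98 mm when up; z up
- vial_mid (a point): Centre (half-way up) of the sample vial, a clear glass cylinder with a white screw cap, 25 mm in diameter, 58 mm tall (glass up to 46 mm, then the 22 mm wide cap), about 25 g; it stands upright on the worktop; z is its axis, up. To clear the cup's wall, hold it by its upper 35 mm
- stopper: Red-brown rubber stopper, a truncated cone 26 mm wide and 26 mm tall, standing on the worktop between the vial and the reader; origin at the centre of its underside; a bystander
- weighing_bottle: Clear glass weighing bottle with a knobbed lid, 32 mm wide, 56 mm tall, on the worktop to the left of the reader; origin at the centre of its underside; a bystander
Things that resemble listed ones, but are neither listed nor needed, are in the scene too. Leave any brown look-alike of the part that bears vial_mid alone.

How it is judged (in metres and radians):
On the way, in this order (a step that is already met when the one before it is completed fails the run):
1. the stage is unlocked and has sprung up (value of joint stage below -0.011 m), for 0.2 s.
2. the vial stands in the cup while the stage is up, let go (value of joint stage below -0.01 m and horizontal distance between vial_mid and cup below 0.006 m and z of vial_mid in the frame of cup below 0.033 m and contact force between the fingers and vial below 0.05 N), for 0.2 s.
At the end, for the whole second after the job is handed in: The stage stays locked down by itself (joint between -3 and +2 mm, at rest), and the vial stands upright (within 0.12 rad) on the floor of the cup, its axis within 6 mm of the cup's (value of joint stage between -0.003 and 0.002 m and velocity of joint stage between -0.005 and 0.005 m/s and horizontal distance between vial_mid and cup below 0.006 m and z of vial_mid in the frame of cup below 0.033 m and angle between vial_mid's own z axis and vertical below 0.12 rad); the robot touches nothing.
It fails at once if the stage is pressed by the robot with more than 16 N (contact force between any of the arm, the fingers and stage above 16 N).
It fails at once if the stage is pressed through the vial with more than 16 N (contact force between vial and stage above 16 N).
It fails at once if the vial is tipped by more than 0.5 rad (angle between vial_mid's own z axis and vertical above 0.5 rad).
It fails at once if the stopper or the weighing bottle is moved more than 20 mm (distance of any of stopper, weighing_bottle from where it was at the start of the episode above 0.02 m).
It also fails if it takes over 72 s, if anything falls off the work surface, if the arm or the gripper's body presses on something with over 40 N, if the wrist force passes 120 N, or if a joint passes its speed limit or range.

ROBOT

A 6-joint arm with a two-finger parallel gripper is mounted at the origin on a cart in front of the work surface, level with it; the furniture and walls round the work are solid. World frame = base frame: x ahead of the robot, y to its left, z up, the work surface at z = 0. Lengths are in m, angles in degrees, forces in N, time in s.
With the tool pointing down it reaches from about 0.25 to 0.725 m from the base axis. Payload 9.7 kg.
Tool frame: the origin (TCP) lies midway between the tips of the shut fingers; the grasp point (between the pads) lies bot.grasp_offset behind it (bot.grasp_offset is the distance from the TCP to the grasp point, in m); x points along the fingers, y is the direction in which the jaws open and shut, and the axes are right-handed (so a half turn about x gives the same grasp; the last joint's range is limited). The gripper opens to 85 mm and grips with 20 to 120 N. Pads are 22 mm wide; open, the fingers measure 114 mm over their backs; the gripper's body (76 mm by 85 mm) begins 54 mm behind the grasp point. The pads swing forward as they close: fully open they stand 13 mm farther back than shut.
Start: joints at [73.453, 4.979, 10.078, 95.1, 0, 90], TCP at [0.157, 0.527, 0.231] pointing down, gripper open.
Joint ranges: [-179.16, 179.16], [-48.56, 103.87], [-65.8, 70.77], [-126.05, 130.52], [-82.76, 87.17], [-180, 180]. Speed limits (degrees/s): [127.2, 127.2, 147.25, 180, 180, 180].

INTERFACE

Orientations are given as [roll, pitch, yaw] about the fixed x, y, z axes, in that order (R = Rz(yaw) Ry(pitch) Rx(roll)).
In Python, from workcell import status, camera, bot gives the robot as it stands.
- The arm moves only by the shell command python3 -m jog 'ROWS' [OPENING] [FORCE]. ROWS is text: rows parted by semicolons, each of 4 numbers parted by spaces: the shift along the tool's x, y, z in mm, then the turn about the tool's x in degrees. A call has exactly 8 rows; each row is the pose to reach, as a shift and turn from the pose commanded when the call began, along the tool's axes at that moment; what a row does not reach only later rows make up. A row lasts 1/8 s, in which the tool goes at most 62.5 mm and 10.7 degrees, less where a joint would pass 70% of its speed; a pose out of reach is approached as far as the arm can. A call with a gripper value outside its range is refused whole. OPENING is the opening, from 0 (shut) to 1 (fully open), set as the call begins (- or left out, the last holds). The fingers move at their own pace and stop on an object; FORCE is the grip in N (left out, the last holds). Time passes only in rows, so rows that repeat a pose let the fingers close, or fill a call up. It gives the time, the measured TCP pose, the force and the opening at its end, in the units of the state.
- status.get_obs(): the state, without advancing time (a new reading comes with each control period).
- camera(name): name is "scene" or "top" or "wrist"; returns a dict with "color" (384x512x3 uint8, red, green, blue), "vfov" (degrees; the focal length in pixels is half the picture's height over the tangent of half this angle, whatever the lens; pixels are square), "cx", "cy" (the principal point, pixels), "D" ([k1, k2, p1, p2, k3] as OpenCV has them; the pictures are not rectified), "rvec" (rotation vector, rad) and "tvec" (3), from world to camera coordinates, as OpenCV has them. Camera axes: x right, y down, z forward; pixel columns grow to the right and rows downward; lengths in m; the calibration is good to about 2 mm. A picture is of the moment at which its call begins. There is no depth.
- bot.job_done(): hands the job in, once; it reports no verdict.
The state is a dict: "time": time; "q": joint angles; "qd": joint speeds; "joint_efforts": joint torques, N m; "ee_pos": TCP position; "tcp_rot": TCP orientation; "wrist_force": force on the tool from outside, world axes, zero at the start; "torque": the same for the moment, N m; "opening": finger opening in m.
Only numpy, scipy, OpenCV 4.12 (cv2) and the standard library are available. Lean on these libraries where they do the work, as an engineer would, in place of code of your own. Each camera call takes 0.05 s, during which the arm holds its last target. There are 200 camera calls.

## Working session

There is one attempt and no reset: what is moved stays moved. The work goes in short steps, Python scripts to look and compute and a shell command to move; the robot and the scene stay as the last step left them, time stands still between calls to the robot, and variables do not carry over. Pictures are saved under pics/ and viewed, about 8 in all and at most 12, crops included, and the job is handed in when it is done.

```bash
mkdir -p pics; ls
cat > h.py <<'E'
import numpy as np, cv2
from workcell import status, camera, bot
def K(c):
    f=192/np.tan(np.radians(c["vfov"])/2); return np.array([[f,0,c["cx"]],[0,f,c["cy"]],[0,0,1.]])
def ray(c,uv):
    p=cv2.undistortPoints(np.array([[uv]],float),K(c),np.array(c["D"],float))[0,0]
    R=cv2.Rodrigues(np.array(c["rvec"],float))[0]; o=-R.T@np.array(c["tvec"],float)
    return o,R.T@np.array([p[0],p[1],1.])
def onz(c,uv,z):
    o,d=ray(c,uv); return o+d*(z-o[2])/d[2]
def proj(c,P):
    return cv2.projectPoints(np.array(P,float).reshape(-1,1,3),np.array(c["rvec"],float),np.array(c["tvec"],float),K(c),np.array(c["D"],float))[0][:,0]
def save(n,im,s=1):
    cv2.imwrite(f"pics/{n}.png",cv2.resize(im[:,:,::-1],None,fx=s,fy=s,interpolation=cv2.INTER_CUBIC))
E
python3 - <<'E'
from h import *
import pickle
s=status.get_obs();print({k:np.round(v,3) for k,v in s.items()},bot.grasp_offset)
for n in("scene","top","wrist"):
    c=camera(n);pickle.dump(c,open(n+".pkl","wb"));print(n,c["vfov"],c["D"],np.round(ray(c,(256,192)),3).tolist());save(n,c["color"],1.5)
E
```

```text
pics
{'time': np.float64(0.0), 'q': array([ 7.3455e+01,  5.0120e+00,  1.0035e+01,  9.5097e+01, -1.0000e-03,
        9.0002e+01]), 'qd': array([-0.026, -0.039,  0.015,  0.107, -0.035, -0.099]), 'joint_efforts': array([-1.0000e-03, -5.2038e+01,  4.6481e+01,  1.6000e-02, -0.0000e+00,
        0.0000e+00]), 'ee_pos': array([0.157, 0.527, 0.231]), 'tcp_rot': array([ -89.394,   89.925, -105.942]), 'wrist_force': array([ 0.151,  0.438, -0.237]), 'torque': array([ 0.006,  0.025, -0.   ]), 'opening': np.float64(0.085)} 0.0187
scene 47.88323884814569 [-0.01708929  0.          0.          0.          0.        ] [[-0.068, -0.627, 0.741], [0.488, 0.681, -0.546]]
top 52.652599234666155 [-0.104155  0.        0.        0.        0.      ] [[0.27, 0.11, 1.047], [0.219, 0.084, -0.972]]
wrist 70.04687515305629 [0.01240331 0.         0.         0.         0.        ] [[0.089, 0.548, 0.374], [0.261, -0.077, -0.962]]
```

View pics/top.png

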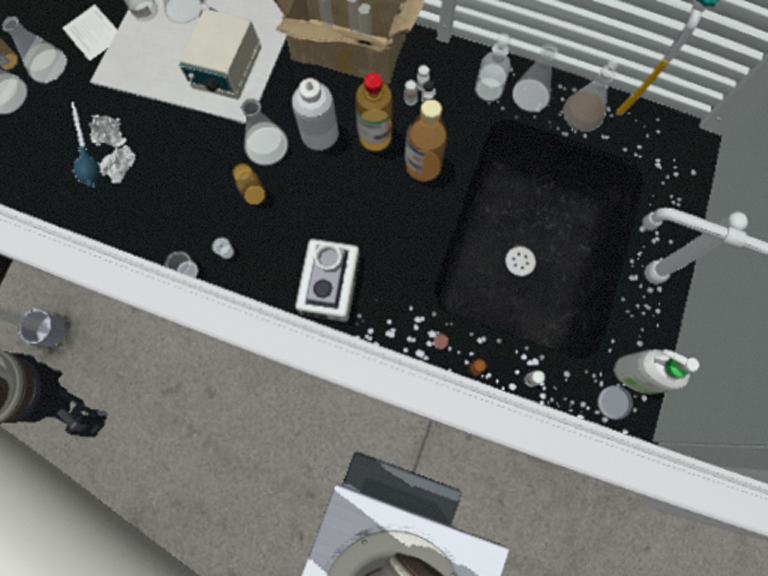

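View pics/scene.png

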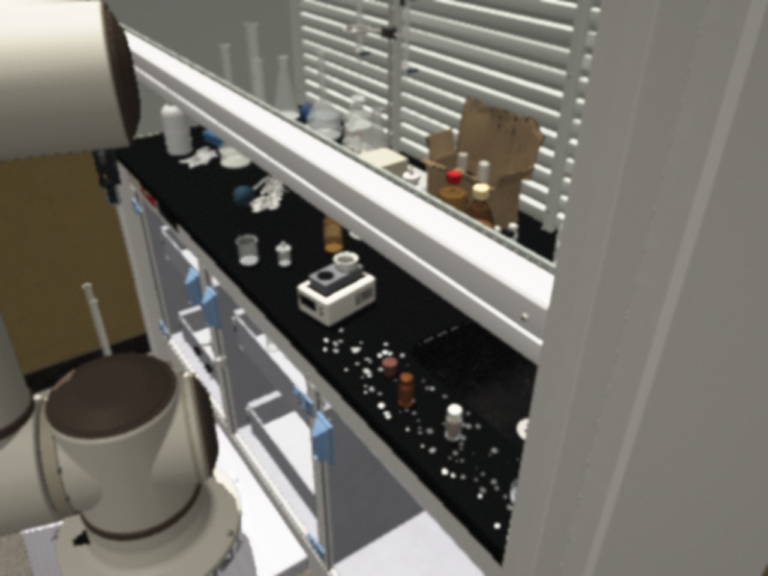

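Top view (shown at 1.5x): the reader is at (327,280), with its cup at (328,258) and pad at (323,290). The weighing bottle is at (222,247) and the stopper at (441,341).

Candidates for the vial:
- the brown look-alike at (478,367)
- the clear, white-capped one at (535,378), which is (454,422) in the scene view
- the small vials at (411,92) and (424,75)
- the amber bottle at (249,185)

By the description it is the one at (535,378). The white bar in front could be a sash, so I'll measure that too.

Run:
```python
from h import *
import pickle
T=pickle.load(open("top.pkl","rb"));S=pickle.load(open("scene.pkl","rb"))
def tri(a,b):
    o1,d1=ray(T,a);o2,d2=ray(S,b);A=np.c_[d1,-d2];t=np.linalg.lstsq(A,o2-o1,rcond=None)[0]
    p,q=o1+t[0]*d1,o2+t[1]*d2;return (p+q)/2,np.linalg.norm(p-q)
f=lambda *p:np.array(p)/1.5
for n,a,b in [("vialcap",(537,376),(455,411)),("cup",(328,258),(346,260)),("pad",(323,290),(326,274)),("stopper",(441,341),(390,362)),("brown",(478,366),(406,378)),("wb",(222,247),(284,252))]:
    p,e=tri(f(*a),f(*b));print(n,p.round(3),e.round(4),onz(T,f(*a),0.05).round(3))
# bar edges: plane intersection
def plane(c,a,b):
    o,d1=ray(c,a);_,d2=ray(c,b);n=np.cross(d1,d2);n/=np.linalg.norm(n);return n,n@o
for ta in [((0,208),(600,436)),((0,250),(600,480))]:
  for sb in [((130,35),(550,280)),((150,75),(540,350))]:
    n1,c1=plane(T,f(*ta[0]),f(*ta[1]));n2,c2=plane(S,f(*sb[0]),f(*sb[1]))
    for y in(0.4,0,-.4): print(y,np.linalg.lstsq(np.array([n1,n2,[0,1,0]]),np.array([c1,c2,y]),rcond=None)[0].round(3))
a=T["color"][140:280,120:400];b=S["color"][150:310,180:350]
save("crop",cv2.resize(a,None,fx=2.8,fy=2.8));save("crop2",b,3.4)
```

```text
vialcap [ 0.439 -0.105  0.051] 0.0017 [ 0.439 -0.104  0.05 ]
cup [0.502 0.298 0.099] 0.0033 [0.512 0.308 0.05 ]
pad [0.449 0.286 0.091] 0.0044 [0.454 0.295 0.05 ]
stopper [0.445 0.069 0.026] 0.0011 [0.44  0.071 0.05 ]
brown [ 0.422 -0.004  0.053] 0.0033 [ 0.421 -0.003  0.05 ]
wb [0.471 0.505 0.029] 0.0022 [0.466 0.497 0.05 ]
0.4 [0.342 0.4   0.43 ]
0 [0.338 0.    0.433]
-0.4 [ 0.333 -0.4    0.435]
0.4 [0.35  0.4   0.351]
0 [0.347 0.    0.349]
-0.4 [ 0.343 -0.4    0.348]
0.4 [0.295 0.4   0.465]
0 [0.293 0.    0.467]
-0.4 [ 0.291 -0.4    0.468]
0.4 [0.298 0.4   0.402]
0 [0.296 0.    0.399]
-0.4 [ 0.294 -0.4    0.396]
```

View pics/crop.png

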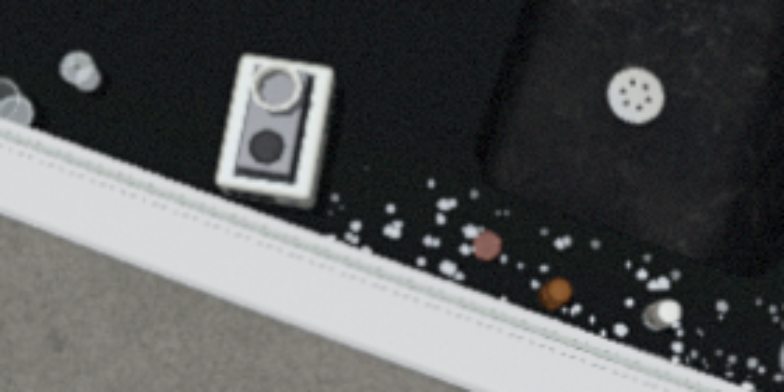

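View pics/crop2.png

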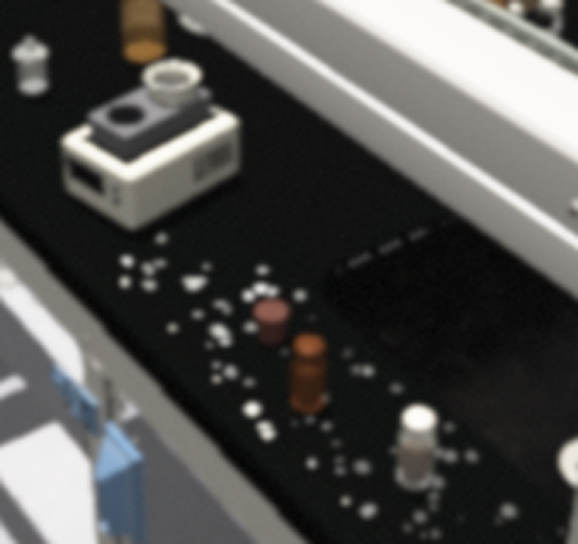

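The vial is clear glass with a white cap, at crop2 (417,430). The brown one at (308,375) is the look-alike, and the stopper is at (271,318). A sash bar spans x≈0.29–0.35 at z≈0.35–0.46, so the arm has to work beneath it. Next I'll take precise measurements.

```bash
cat > meas.py <<'E'
from h import *
def blob(m,near):
    m=cv2.morphologyEx(m.astype(np.uint8),cv2.MORPH_CLOSE,np.ones((2,2)))
    n,l,st,ce=cv2.connectedComponentsWithStats(m)
    k=[i for i in range(1,n) if st[i,4]>=8]
    i=min(k,key=lambda i:np.hypot(*(ce[i]-near)));return ce[i],st[i]
E
python3 - <<'E'
from meas import *
import pickle
T=pickle.load(open("top.pkl","rb"));S=pickle.load(open("scene.pkl","rb"))
R=__import__("scipy.spatial.transform",fromlist=["Rotation"]).Rotation.from_euler("xyz",status.get_obs()["tcp_rot"],degrees=True).as_matrix();print("tool axes\n",R.round(3))
im=T["color"].astype(int);g=im.sum(2)/3
print("tcp in top",proj(T,[[.157,.527,.231],[.449,.288,.086]]))
def off(x,y,s):return x/2.8*1+120,y/2.8+140
sub=np.zeros(g.shape,bool);sub[185:200,207:224]=1
c,s=blob((g<75)&sub,(215,193));print("pad",c,s,onz(T,c,.086).round(4))
sub[:]=0;sub[162:185,205:232]=1
m=(im.min(2)>185)&sub; print(m[162:185,205:232].astype(int))
sub[:]=0;sub[240:265,345:370]=1
c,s=blob((im.min(2)>185)&sub,(358,251));print("cap",c,s,onz(T,c,.058).round(4))
c,s=blob((im.min(2)>185)&((S["color"].astype(int).min(2)<0)|True),(358,251))
gs=S["color"].astype(int);sub[:]=0;sub[265:285,295:312]=1
c2,s2=blob((gs.min(2)>185)&sub,(303,273));print("cap scene",c2,s2,onz(S,c2,.054).round(4))
print("bench edge",onz(S,(200/1.5,250/1.5),0).round(3),onz(S,(400/1.5,470/1.5),0).round(3))
# deck corners
for p in [(243,55),(333,68),(318,207),(218,185)]: print("deck",onz(T,(p[0]/2.8+120,p[1]/2.8+140),.06).round(3))
E
python3 -m jog '0 0 0 0;0 0 0 0;0 0 0 0;0 0 0 0;0 0 0 0;0 0 0 0;0 0 0 0;0 0 0 0' 0
```

```text
tool axes
 [[-0.     0.285  0.959]
 [-0.001  0.959 -0.285]
 [-1.    -0.001  0.   ]]
tcp in top [[ 55.8242784  264.63012444]
 [215.6607603  192.95541086]]
pad [215.71428571 193.03809524] [210 188  12  11 105] [0.4488 0.2878 0.086 ]
[[0 1 1 1 1 1 1 1 1 1 1 1 1 1 1 1 1 1 0 0 0 0 0 0 0 0 0]
 [0 1 1 1 1 1 0 0 1 1 1 1 1 1 1 1 1 1 1 1 1 1 1 1 0 0 0]
 [0 1 1 1 1 1 0 1 1 1 1 0 0 0 0 0 0 1 1 1 1 1 1 1 1 1 1]
 [0 1 1 1 1 1 0 1 1 0 0 0 0 0 0 0 0 0 1 1 1 0 0 0 1 1 1]
 [0 1 1 1 1 1 1 1 0 0 0 0 0 0 0 0 0 0 0 1 1 0 0 0 0 0 0]
 [1 1 1 1 1 1 1 0 0 0 0 0 0 0 0 0 0 0 0 0 1 1 0 0 0 0 0]
 [1 1 1 1 1 1 0 0 0 0 0 0 0 0 0 0 0 0 0 0 1 1 0 0 0 0 0]
 [1 1 1 1 1 1 0 0 0 0 0 0 0 0 0 0 0 0 0 0 0 1 0 0 0 0 0]
 [1 1 1 1 1 1 0 0 0 0 0 0 0 0 0 0 0 0 0 0 0 1 0 0 0 0 0]
 [1 1 1 1 1 1 0 0 0 0 0 0 0 0 0 0 0 0 0 0 0 1 0 0 0 0 0]
 [1 1 1 1 0 1 0 0 0 0 0 0 0 0 0 0 0 0 0 0 1 1 0 0 0 0 0]
 [1 1 1 1 0 1 0 0 0 0 0 0 0 0 0 0 0 0 0 0 1 1 0 0 0 0 0]
 [1 1 1 1 0 1 1 0 0 0 0 0 0 0 0 0 0 0 0 1 1 1 0 0 0 0 1]
 [1 1 1 1 0 1 1 1 0 0 0 0 0 0 0 0 0 0 0 1 1 0 0 0 0 0 1]
 [1 1 1 0 0 0 1 1 0 0 0 0 0 0 0 0 0 1 1 1 0 0 0 0 0 0 0]
 [1 1 1 0 0 0 
[... 179 characters left out ...]
0 0 0 0 0 0 0 0 0 0 0 0 0 0 0 1 1]
 [1 1 0 0 0 0 0 0 0 0 0 0 0 0 0 0 0 0 0 0 0 0 0 0 0 1 1]
 [1 1 0 0 0 0 0 0 0 0 0 0 0 0 0 0 0 0 0 0 0 0 0 0 0 1 1]
 [1 1 0 0 0 0 0 0 0 0 0 0 0 0 0 0 0 0 0 0 0 0 0 0 0 1 1]
 [1 1 0 0 0 0 0 0 0 0 0 0 0 0 0 0 0 0 0 0 0 0 0 0 0 1 1]]
cap [359.37777778 252.2       ] [356 249   7   9  45] [ 0.4349 -0.1072  0.058 ]
cap scene [303.5        273.61904762] [300 271   8   6  42] [ 0.4391 -0.1065  0.054 ]
bench edge [0.339 0.67  0.   ] [ 0.331 -0.114  0.   ]
deck [0.531 0.349 0.06 ]
deck [0.548 0.263 0.06 ]
deck [0.418 0.229 0.06 ]
deck [0.405 0.324 0.06 ]
time: 1.15
ee_pos: [0.1566, 0.5272, 0.2313]
tcp_rot: [114.1, 90.0, 97.6]
wrist_force: [0.4, 0.0, -0.3]
opening: -0.0
```

View pics/wrist.png

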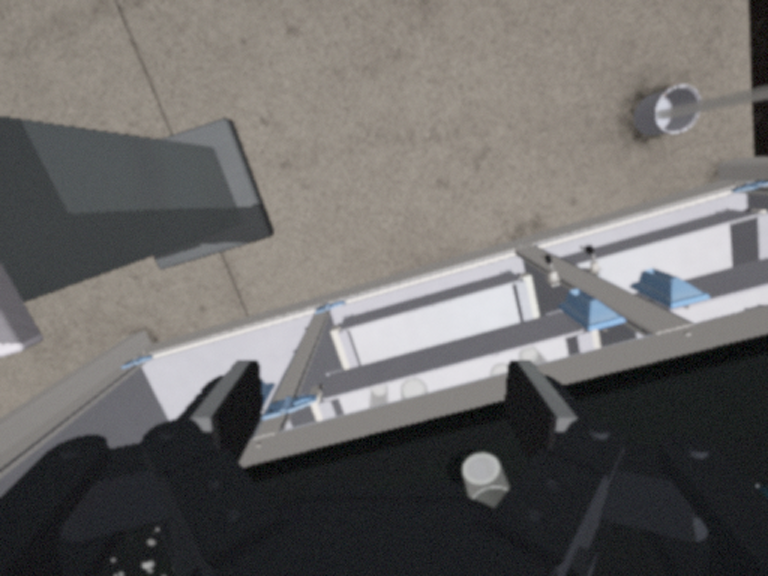

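The wrist view shows the fingers, the bench edge and the weighing bottle at (483,475). To know how the arm passes the sash bar, I'll make two small moves outside it and fit the arm's kinematics from them.

```bash
L='from workcell import status;s=status.get_obs();f=open("log.txt","a");print(*[round(float(v),5) for v in list(s["q"])+list(s["ee_pos"])],file=f)'
python3 -c "$L"
python3 -m jog '15 0 0 0;30 0 0 0;45 0 0 0;60 0 0 0;75 0 0 0;90 0 0 0;90 0 0 0;90 0 0 0' 0 | tail -3; python3 -c "$L"
python3 -m jog '0 -30 0 0;0 -60 0 0;0 -90 0 0;0 -120 0 0;0 -150 0 0;0 -180 0 0;0 -180 0 0;0 -180 0 0' 0| tail -3; python3 -c "$L"
python3 -m jog '-25 0 0 0;-50 0 0 0;-75 0 0 0;-100 0 0 0;-120 0 0 0;-120 0 0 0;-120 0 0 0;-120 0 0 0' 0| tail -3; python3 -c "$L"
python3 - <<'E'
from h import *
from scipy.optimize import least_squares
D=np.loadtxt("log.txt");q=np.radians(D[:,:6]);r=np.hypot(D[:,6],D[:,7]);z=D[:,8];print(D.round(3))
best=None
rng=np.random.default_rng(0)
for sg in(1,-1):
 def f(p):
  a=q[:,1]*1+p[2];b=sg*(q[:,1]-q[:,2])+p[3]
  a=np.pi/2-q[:,1]+p[2]; b=sg*(q[:,2]-q[:,1])+p[3]
  return np.r_[p[4]+p[0]*np.cos(a)+p[1]*np.cos(b)-r,p[5]+p[0]*np.sin(a)+p[1]*np.sin(b)-z]
 for _ in range(60):
  o=least_squares(f,rng.uniform([.2,.2,-3,-3,-.1,-.3],[.5,.5,3,3,.1,.3]))
  if best is None or o.cost<best[0]-1e-12:best=(o.cost,sg,o.x)
c,sg,p=best;print(c,sg,p.round(3))
for k in range(len(q)):
  b=sg*(q[k,2]-q[k,1])+p[3];print("elbow rel wrist",(-p[1]*np.cos(b)).round(3),(-p[1]*np.sin(b)).round(3))
E
```

```text
tcp_rot: [90.9, 90.0, 74.4]
wrist_force: [-0.8, 0.6, 0.1]
opening: -0.0002
tcp_rot: [90.1, 89.9, 73.6]
wrist_force: [-0.3, 1.2, 0.1]
opening: 0.0002
tcp_rot: [-89.8, 89.9, -106.4]
wrist_force: [-0.3, 0.3, -0.8]
opening: 0.0
[[ 7.34540e+01  4.98000e+00  1.00790e+01  9.50980e+01  1.00000e-03
   9.00020e+01  1.57000e-01  5.27000e-01  2.31000e-01]
 [ 7.34500e+01  4.08700e+00 -7.77000e-01  8.51060e+01  0.00000e+00
   9.00000e+01  1.57000e-01  5.27000e-01  1.42000e-01]
 [ 7.34540e+01 -2.08730e+01 -2.27870e+01  8.79750e+01  0.00000e+00
   9.00000e+01  1.06000e-01  3.56000e-01  1.42000e-01]
 [ 7.34510e+01 -1.84230e+01 -7.80700e+00  1.00699e+02 -0.00000e+00
   9.00030e+01  1.05000e-01  3.55000e-01  2.60000e-01]]
1.2869449986551974e-07 1 [-0.419 -0.521 -3.141 -3.064 -0.    -0.273]
elbow rel wrist -0.513 -0.087
elbow rel wrist -0.521 0.004
elbow rel wrist -0.52 -0.023
elbow rel wrist -0.503 -0.135
```

Run:
```python
from h import *
S=camera("scene");T=camera("top")
s=status.get_obs();q1=np.radians(s["q"][0]);e=s["ee_pos"];u=np.array([np.cos(q1),np.sin(q1),0])
out=[]
for c in(S,T):
    im=c["color"].copy()
    for h,col in((.2,(255,0,0)),(.3,(0,255,0)),(.4,(0,0,255))):
        w=e+[0,0,h];el=w-.503*u+[0,0,-.135]
        # thin line wrist->elbow
        P=proj(c,[w,el]);
        try: cv2.line(im,tuple(int(x) for x in P[0]),tuple(int(x) for x in P[1]),col,1)
        except Exception as x: print(x)
    cv2.circle(im,tuple(int(x) for x in proj(c,[e])[0]),3,(255,0,255),-1)
    out.append(im)
save("both",np.vstack(out)[:, :],0.78*1.0) if 0 else save("both",np.hstack(out),.78)
save("both",np.vstack([out[0],out[1]]),.78)
```

```text
(no output)
```

View pics/both.png

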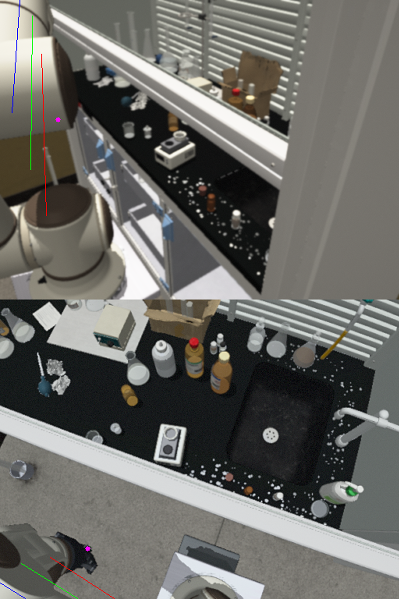

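Run:
```python
from h import *
S=camera("scene");T=camera("top")
e=status.get_obs()["ee_pos"]
for zs in(.05,.1,.15,.2,.25):print(zs,"S shoulder,elbow",proj(S,[[0,0,zs],[-.038,-.127,zs+.398]]).round(0).tolist())
for h in (0,.1,.2,.3,.4):print(h,proj(T,[e+[0,0,h]]).round(0).tolist())
a=S["color"][:384,:200];b=T["color"][250:384,:330]
im=np.zeros((384,530,3),np.uint8);im[:,:200]=a;im[:134,200:]=b
im[140:384,200:530]=cv2.resize(T["color"][262:384,0:165],(330,244))
save("arm",im,1.5)
```

```text
0.05 S shoulder,elbow [[96.0, 333.0], [35.0, 202.0]]
0.1 S shoulder,elbow [[91.0, 316.0], [23.0, 166.0]]
0.15 S shoulder,elbow [[86.0, 297.0], [9.0, 126.0]]
0.2 S shoulder,elbow [[80.0, 278.0], [-5.0, 81.0]]
0.25 S shoulder,elbow [[73.0, 256.0], [-22.0, 30.0]]
0 [[112.0, 320.0]]
0.1 [[92.0, 325.0]]
0.2 [[65.0, 331.0]]
0.3 [[27.0, 339.0]]
0.4 [[-26.0, 349.0]]
```

View pics/arm.png

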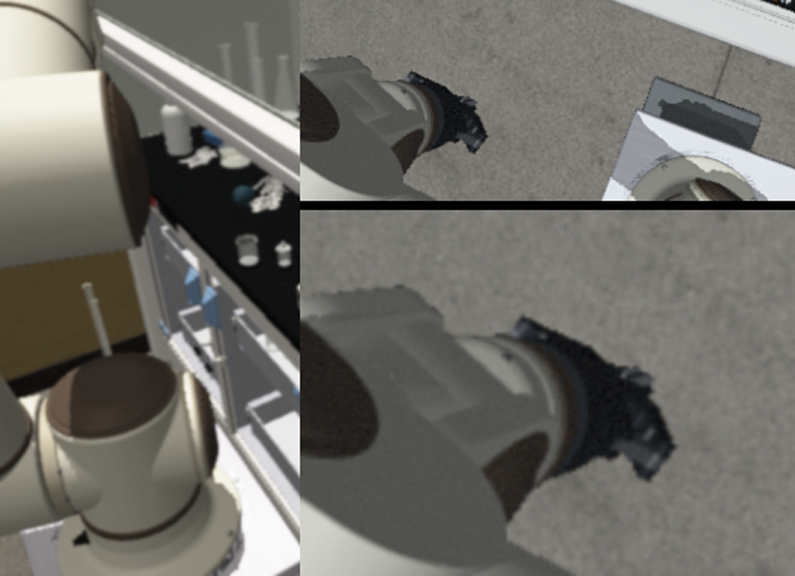

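The strip's height decides how the arm crosses it, because the forearm and tool reach above z≈0.45. I'll look at the bar's edges closely in both views.

Run:
```python
from h import *
import pickle
T=pickle.load(open("top.pkl","rb"));S=pickle.load(open("scene.pkl","rb"))
a=cv2.resize(S["color"][60:180,190:320],None,fx=4,fy=4,interpolation=cv2.INTER_CUBIC)
b=cv2.resize(T["color"][190:310,220:286],None,fx=4,fy=4,interpolation=cv2.INTER_CUBIC)
save("bar",np.hstack([a,b]))
print("S col 260:",[(r,S["color"][r,260].tolist()) for r in range(88,140,2)])
print("T col 260:",[(r,T["color"][r,260].tolist()) for r in range(225,275,2)])
```

```text
S col 260: [(88, [138, 137, 128]), (90, [118, 118, 110]), (92, [108, 107, 100]), (94, [108, 107, 100]), (96, [101, 100, 93]), (98, [99, 97, 89]), (100, [210, 202, 179]), (102, [240, 236, 218]), (104, [240, 236, 216]), (106, [241, 236, 217]), (108, [231, 226, 200]), (110, [144, 137, 118]), (112, [113, 109, 93]), (114, [142, 140, 126]), (116, [180, 183, 172]), (118, [126, 128, 119]), (120, [149, 150, 141]), (122, [241, 239, 235]), (124, [250, 249, 247]), (126, [250, 249, 247]), (128, [250, 249, 247]), (130, [251, 249, 247]), (132, [251, 250, 248]), (134, [251, 250, 248]), (136, [251, 250, 248]), (138, [246, 244, 241])]
T col 260: [(225, [62, 61, 66]), (227, [17, 21, 21]), (229, [21, 25, 26]), (231, [14, 20, 20]), (233, [164, 166, 169]), (235, [216, 218, 219]), (237, [208, 211, 211]), (239, [183, 191, 187]), (241, [210, 212, 213]), (243, [211, 213, 213]), (245, [208, 211, 212]), (247, [215, 218, 218]), (249, [215, 218, 219]), (251, [215, 217, 218]), (253, [216, 218, 219]), (255, [215, 218, 219]), (257, [215, 218, 219]), (259, [215, 217, 218]), (261, [217, 217, 219]), (263, [216, 218, 219]), (265, [216, 218, 219]), (267, [199, 203, 202]), (269, [147, 149, 150]), (271, [114, 114, 107]), (273, [125, 121, 116])]
```

View pics/bar.png

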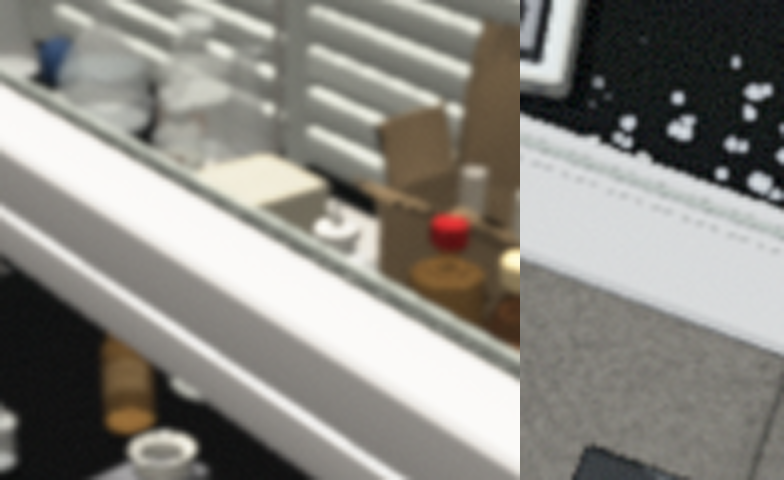

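Run:
```python
from h import *
import pickle
T=pickle.load(open("top.pkl","rb"));S=pickle.load(open("scene.pkl","rb"))
for c in(220,300):print(c,[(r,int(S["color"][r,c].mean())) for r in range(90 if c<250 else 130,200,2)])
def plane(c,a,b):
    o,d1=ray(c,a);_,d2=ray(c,b);n=np.cross(d1,d2);n/=np.linalg.norm(n);return n,n@o
t={"back":((220,218),(286,246)),"green":((220,226),(286,250)),"front":((220,254.5),(286,277.5))}
s={"greenup":((190,78),(320,149)),"back":((190,81),(320,154)),"fronttop":((190,91),(320,175)),"lip":((190,110),(290,180))}
for k,v in t.items():
  for j,w in s.items():
    n1,c1=plane(T,*v);n2,c2=plane(S,*w)
    print(k,j,np.linalg.solve(np.array([n1,n2,[0,1,0]]),np.array([c1,c2,.1])).round(3))
```

```text
220 [(90, 176), (92, 182), (94, 175), (96, 127), (98, 195), (100, 246), (102, 248), (104, 248), (106, 249), (108, 249), (110, 249), (112, 248), (114, 238), (116, 195), (118, 142), (120, 134), (122, 131), (124, 128), (126, 127), (128, 125), (130, 131), (132, 208), (134, 212), (136, 146), (138, 137), (140, 131), (142, 126), (144, 108), (146, 81), (148, 76), (150, 87), (152, 89), (154, 91), (156, 86), (158, 63), (160, 58), (162, 80), (164, 105), (166, 99), (168, 47), (170, 18), (172, 28), (174, 28), (176, 101), (178, 159), (180, 137), (182, 54), (184, 39), (186, 108), (188, 126), (190, 63), (192, 53), (194, 51), (196, 121), (198, 244)]
300 [(130, 92), (132, 73), (134, 62), (136, 95), (138, 184), (140, 145), (142, 131), (144, 203), (146, 247), (148, 248), (150, 248), (152, 249), (154, 249), (156, 249), (158, 249), (160, 250), (162, 247), (164, 235), (166, 201), (168, 146), (170, 136), (172, 133), (174, 133), (176, 131), (178, 129), (180, 127), (182, 125), (184, 134), (186, 218), (188, 232), (190, 159), (192, 141), (194, 137), (196, 133), (198, 128)]
back greenup [0.342 0.1   0.443]
back back [0.343 0.1   0.435]
back fronttop [0.346 0.1   0.406]
back lip [0.352 0.1   0.354]
green greenup [0.335 0.1   0.448]
green back [0.336 0.1   0.44 ]
green fronttop [0.339 0.1   0.413]
green lip [0.344 0.1   0.362]
front greenup [0.294 0.1   0.477]
front back [0.294 0.1   0.471]
front fronttop [0.295 0.1   0.45 ]
front lip [0.297 0.1   0.407]
```

The bar spans x≈0.295–0.343 with its top at z≈0.445. The shoulder is at about 0.17, so the forearm passes above the bar. The tool therefore has to cross over it at z≈0.51. I'll raise it first, then cross slowly while watching the efforts.

```bash
cat > st.py <<'E'
from h import *
from scipy.spatial.transform import Rotation as Ro
s=status.get_obs();print("t",round(float(s["time"]),2),"p",s["ee_pos"].round(4),"F",s["wrist_force"].round(1),"q",s["q"].round(1),"eff",s["joint_efforts"].round(1))
print(Ro.from_euler("xyz",s["tcp_rot"],degrees=True).as_matrix().round(3).tolist())
E
python3 -m jog '-35 0 0 0;-70 0 0 0;-105 0 0 0;-140 0 0 0;-175 0 0 0;-205 0 0 0;-230 0 0 0;-250 0 0 0' 0 >/dev/null
python3 st.py
python3 -m jog '0 -8 20 0;0 -16 40 0;0 -25 60 0;0 -33 80 0;0 -41 100 0;0 -50 121 0;0 -58 141 0;0 -66 161 0' 0 >/dev/null;python3 st.py
```

```text
t 5.35 p [0.1054 0.3547 0.5122] F [-0.5 -0.1 -0.1] q [ 73.5  -0.6  39.5 130.    0.   90. ] eff [ -0.  -36.2  30.1  -0.9   0.    0. ]
[[0.0, 0.285, 0.959], [0.001, 0.959, -0.285], [-1.0, 0.001, -0.0]]
t 6.35 p [0.2414 0.2451 0.5113] F [-0.7 -0.1 -0.1] q [ 45.4  -4.1  36.  130.1   0.   62. ] eff [  4.  -30.3  33.9   0.1  -0.    0.8]
[[0.0, 0.285, 0.959], [0.0, 0.959, -0.285], [-1.0, 0.0, 0.0]]
```

```bash
python3 -m jog '0 -4 10 0;0 -8 20 0;0 -12 30 0;0 -16 40 0;0 -20 50 0;0 -25 60 0;0 -29 70 0;0 -33 80 0' 0 >/dev/null;python3 st.py
```

```text
t 7.35 p [0.3088 0.1907 0.5113] F [0.2 0.  1.7] q [ 31.7  -1.6  38.3 129.9   0.   48.2] eff [  1.8 -32.8  33.6   0.   -0.    0.4]
[[0.0, 0.285, 0.959], [0.0, 0.959, -0.285], [-1.0, 0.0, 0.0]]
```

No contact where a pane would be. Continuing inward.

```bash
python3 -m jog '0 -2 16 0;0 -4 32 0;0 -6 48 0;0 -8 64 0;0 -10 80 0;0 -12 96 0;0 -14 112 0;0 -16 128 0' 0 >/dev/null;python3 st.py
```

```text
t 8.35 p [0.427  0.1388 0.5087] F [0.3 0.1 0.9] q [ 18.   10.6  51.2 130.5   0.   34.6] eff [  1.4 -47.1  32.4   0.   -0.    0.3]
[[0.003, 0.285, 0.959], [0.001, 0.959, -0.285], [-1.0, 0.002, 0.002]]
```

```bash
python3 -m jog '15 0 0 0;30 8 12 0;50 18 28 0;70 28 42 0;95 38 57 0;125 38 57 0;155 38 57 0;185 38 57 0' 0 >/dev/null;python3 st.py
python3 -m jog '25 0 0 0;50 0 0 0;75 0 0 0;95 0 0 0;110 0 0 0;120 0 0 0;120 0 0 0;120 0 0 0' 0 >/dev/null;python3 st.py
python3 - <<'E'
from h import *
W=camera("wrist");print(proj(W,[[.4488,.2878,.086],[.5015,.2995,.101],[.4488,.2878,.06]]).round(0).tolist());save("w2",W["color"],1.5)
E
```

```text
t 9.35 p [0.4924 0.1597 0.3222] F [-0.2  0.1 -0.2] q [ 18.    3.6  18.9 105.2   0.   34.5] eff [ -0.  -46.8  47.8   1.5  -0.   -0. ]
[[0.002, 0.284, 0.959], [0.001, 0.959, -0.284], [-1.0, 0.001, 0.002]]
t 10.35 p [0.4924 0.1598 0.2047] F [-0.1  0.7  0.3] q [18.  -0.1  1.8 91.8  0.  34.5] eff [  0.  -46.1  46.3  -0.1  -0.   -0. ]
[[0.003, 0.285, 0.959], [0.001, 0.959, -0.285], [-1.0, 0.002, 0.003]]
[[377.0, 105.0], [406.0, 159.0], [365.0, 105.0]]
```

View pics/w2.png

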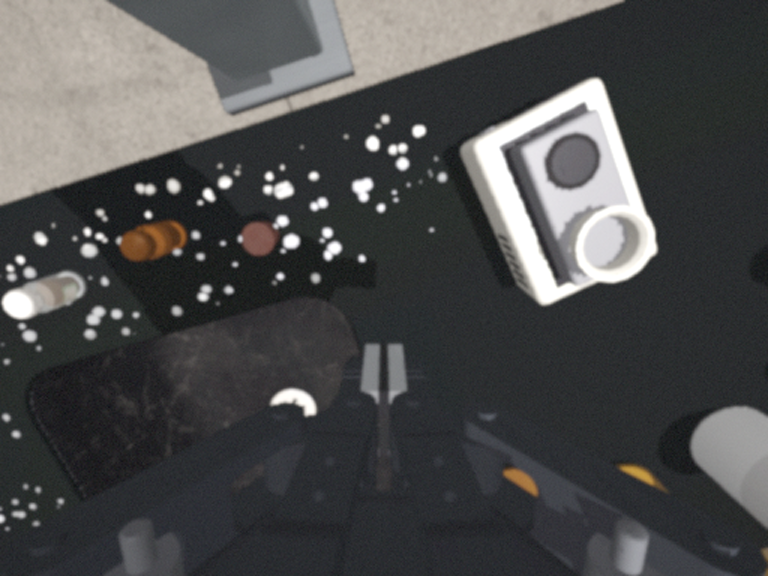

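The wrist view shows the pad at (573,160), the cup rim at (613,243) and the vial cap at (20,303). I'll refine those positions from this view.

Run:
```python
from meas import *
W=camera("wrist");im=W["color"].astype(int);g=im.mean(2)
def box(m,a):
    s=np.zeros(g.shape,bool);s[a[1]:a[3],a[0]:a[2]]=1;return m&s
c,s=blob(box(g<85,(362,84,402,128)),(382,107));print("pad",c,s,onz(W,c,.086).round(4))
m=box(im.min(2)>175,(380,134,440,190)).astype(np.uint8)
cs=max(cv2.findContours(m,cv2.RETR_EXTERNAL,cv2.CHAIN_APPROX_NONE)[0],key=cv2.contourArea);e=cv2.minEnclosingCircle(cs);print("cup",e,onz(W,e[0],.101).round(4))
c,s=blob(box(im.min(2)>170,(0,185,30,220)),(13,202));print("cap",c,s,onz(W,c,.058).round(4))
```

```text
pad [378.99342105 106.65131579] [366  91  34  35 152] [0.4513 0.2897 0.086 ]
cup ((403.5, 161.5), 36.17329406738281) [0.5031 0.297  0.101 ]
cap [ 15.0982801 202.4004914] [  2 191  27  23 407] [ 0.4399 -0.1     0.058 ]
```

```bash
python3 -m jog '0 15 -10 0;0 30 -20 0;0 48 -33 0;0 66 -45 0;20 84 -58 0;45 103 -70 0;70 113 -78 0;85 113 -78 0' 0 >/dev/null;python3 st.py
python3 - <<'E'
from h import *
W=camera("wrist");print(proj(W,[[.45,.29,.086]]).round(0).tolist());save("w3",W["color"],1)
E
```

```text
t 11.45 p [0.4486 0.2915 0.1178] F [ 0.   0.2 -0.3] q [33.   2.1 -5.5 82.3 -0.  49.4] eff [  0.9 -48.9  47.6   0.3   0.1   0.2]
[[0.001, 0.283, 0.959], [0.0, 0.959, -0.283], [-1.0, 0.001, 0.001]]
[[253.0, 224.0]]
```

View pics/w3.png

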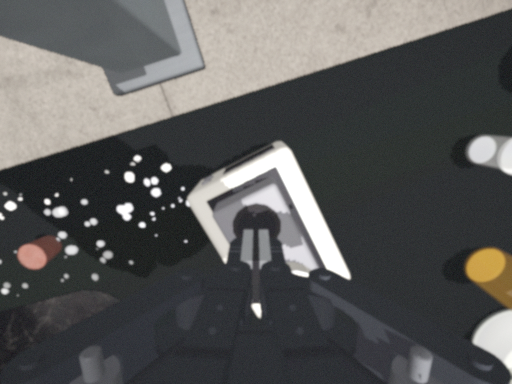

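The tips (258,235) are over the pad (257,222). Descending to just above the pad.

```bash
python3 -m jog '8 0 0 0;16 0 0 0;22 0 0 0;26 0 0 0;28 0 0 0;29 0 0 0;30 0 0 0;30 0 0 0' 0;python3 -m jog '0.5 0 0 0;1 0 0 0;1.5 0 0 0;2 0 0 0;2.5 0 0 0;3 0 0 0;3 0 0 0;3 0 0 0' 0
```

```text
time: 12.5
ee_pos: [0.4499, 0.2903, 0.0891]
tcp_rot: [35.2, 89.8, 18.7]
wrist_force: [0.7, -0.4, -0.5]
opening: 0.0002
time: 13.5
ee_pos: [0.4499, 0.2903, 0.0862]
tcp_rot: [35.5, 89.8, 19.0]
wrist_force: [-1.1, -0.4, 3.3]
opening: -0.0001
```

```bash
python3 -m jog '1 0 0 0;2 0 0 0;3 0 0 0;3.5 0 0 0;3.5 0 0 0;3.5 0 0 0;3.5 0 0 0;3.5 0 0 0' 0|sed -n '2p;4p';python3 -m jog '0.3 0 0 0;0.6 0 0 0;1 0 0 0;1 0 0 0;1 0 0 0;1 0 0 0;1 0 0 0;1 0 0 0' 0|sed -n '2p;4p'
```

```text
ee_pos: [0.4499, 0.2903, 0.0825]
wrist_force: [-1.2, -0.6, 3.1]
ee_pos: [0.4499, 0.2903, 0.0815]
wrist_force: [-2.1, -1.2, 4.1]
```

```bash
python3 -m jog '0.3 0 0 0;0.6 0 0 0;1 0 0 0;1 0 0 0;1 0 0 0;1 0 0 0;1 0 0 0;1 0 0 0' 0|sed -n '2p;4p'
```

```text
ee_pos: [0.4499, 0.2903, 0.0805]
wrist_force: [-2.2, -0.7, 3.7]
```

```bash
cat > chk.py <<'E'
import sys
from workcell import status
s=status.get_obs();F=s["wrist_force"][2];print(s["ee_pos"][2].round(4),F.round(1),flush=True);sys.exit(F>float(sys.argv[1]))
E
python3 -m jog '0.3 0 0 0;0.6 0 0 0;1 0 0 0;1 0 0 0;1 0 0 0;1 0 0 0;1 0 0 0;1 0 0 0' 0 >/dev/null; python3 chk.py 6 && python3 -m jog '0.3 0 0 0;0.6 0 0 0;1 0 0 0;1 0 0 0;1 0 0 0;1 0 0 0;1 0 0 0;1 0 0 0' 0 >/dev/null; python3 chk.py 6 && python3 -m jog '0.3 0 0 0;0.6 0 0 0;1 0 0 0;1 0 0 0;1 0 0 0;1 0 0 0;1 0 0 0;1 0 0 0' 0 >/dev/null; python3 chk.py 6
```

```text
0.0795 4.6
0.0795 4.6
0.0795 4.6False
False
False
```

```bash
sed -i 's/sys.exit(F>float(sys.argv\[1\]))/sys.exit(int(F>float(sys.argv[1])))/' chk.py
python3 chk.py 6 && python3 -m jog '0.3 0 0 0;0.6 0 0 0;1 0 0 0;1 0 0 0;1 0 0 0;1 0 0 0;1 0 0 0;1 0 0 0' 0 >/dev/null && python3 chk.py 6 && python3 -m jog '0.3 0 0 0;0.6 0 0 0;1 0 0 0;1 0 0 0;1 0 0 0;1 0 0 0;1 0 0 0;1 0 0 0' 0 >/dev/null && python3 chk.py 6 && python3 -m jog '0.3 0 0 0;0.6 0 0 0;1 0 0 0;1 0 0 0;1 0 0 0;1 0 0 0;1 0 0 0;1 0 0 0' 0 >/dev/null;python3 chk.py 6
```

```text
0.0795 4.6
0.0785 5.1
0.0775 5.7
0.0765 4.4
```

```bash
python3 chk.py 6 && python3 -m jog '0.3 0 0 0;0.6 0 0 0;1 0 0 0;1 0 0 0;1 0 0 0;1 0 0 0;1 0 0 0;1 0 0 0' 0 >/dev/null && python3 chk.py 6 && python3 -m jog '0.3 0 0 0;0.6 0 0 0;1 0 0 0;1 0 0 0;1 0 0 0;1 0 0 0;1 0 0 0;1 0 0 0' 0 >/dev/null && python3 chk.py 6 && python3 -m jog '0.3 0 0 0;0.6 0 0 0;1 0 0 0;1 0 0 0;1 0 0 0;1 0 0 0;1 0 0 0;1 0 0 0' 0 >/dev/null;python3 chk.py 6
```

```text
0.0765 4.4
0.0756 4.6
0.0746 5.2
0.0736 6.5
```

```bash
python3 -m jog '0.2 0 0 0;0.4 0 0 0;0.6 0 0 0;0.8 0 0 0;0.8 0 0 0;0.8 0 0 0;0.8 0 0 0;0.8 0 0 0' 0 >/dev/null;python3 chk.py 6.6 && python3 -m jog '0.2 0 0 0;0.4 0 0 0;0.6 0 0 0;0.8 0 0 0;0.8 0 0 0;0.8 0 0 0;0.8 0 0 0;0.8 0 0 0' 0 >/dev/null;python3 chk.py 6.6
```

```text
0.0728 5.8
0.0723 8.5
```

The buffer is felt at 0.0723. One small step further, then release.

```bash
python3 -m jog '0.2 0 0 0;0.4 0 0 0;0.4 0 0 0;0.4 0 0 0;0.4 0 0 0;0.4 0 0 0;0.4 0 0 0;0.4 0 0 0' 0 >/dev/null;python3 chk.py 6.6;python3 chk.py 6
```

```text
0.0721 9.1
0.0721 9.1
```

```bash
python3 -m jog '0.2 0 0 0;0.3 0 0 0;0.3 0 0 0;0.3 0 0 0;0.3 0 0 0;0.3 0 0 0;0.3 0 0 0;0.3 0 0 0' 0 >/dev/null;python3 chk.py 6.6
```

```text
0.0719 9.7
```

```bash
python3 -m jog '0.2 0 0 0;0.4 0 0 0;0.4 0 0 0;0.4 0 0 0;0.4 0 0 0;0.4 0 0 0;0.4 0 0 0;0.4 0 0 0' 0 >/dev/null;python3 chk.py 6.6
```

```text
0.0717 10.9
```

```bash
python3 -m jog '0.2 0 0 0;0.4 0 0 0;0.4 0 0 0;-4 0 0 0;-12 0 0 0;-25 0 0 0;-45 0 0 0;-65 0 0 0' 0 >/dev/null;python3 st.py
python3 - <<'E'
from meas import *
W=camera("wrist");T=camera("top")
for z in(.086,.1):print(z,proj(T,[[.45,.29,z]]).round(1).tolist())
im=T["color"].astype(int);g=im.mean(2);sub=np.zeros(g.shape,bool);sub[160:200,200:235]=1
save("up",np.hstack([cv2.resize(W["color"],None,fx=1,fy=1)[:, 100:400],cv2.resize(T["color"][155:215,190:250],(384,384))]))
E
```

```text
t 29.5 p [0.4497 0.2901 0.1366] F [-0.1 -0.1  0.7] q [32.9  2.  -3.6 84.4 -0.  49.4] eff [ -0.  -49.1  45.3  -0.8  -0.   -0. ]
[[0.002, 0.285, 0.959], [0.0, 0.959, -0.285], [-1.0, 0.001, 0.002]]
0.086 [[215.1, 192.3]]
0.1 [[214.5, 191.0]]
```

View pics/up.png

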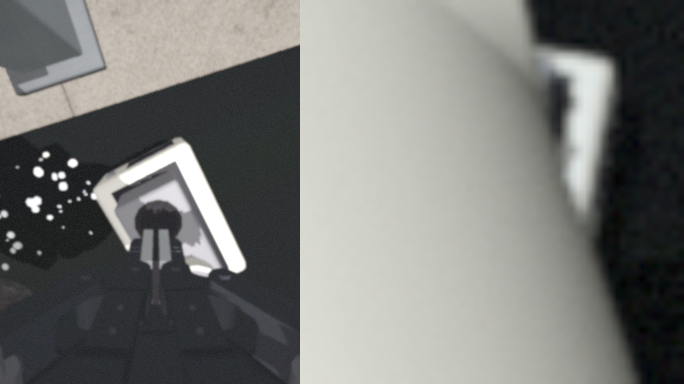

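The last picture shows the tool over the pad but is ambiguous about the stage height. I'll return to the earlier viewpoint on the way to the vial and compare pad pixels.

```bash
python3 -m jog '-30 0 0 0;-68 -15 10 0;-68 -40 28 0;-68 -66 46 0;-68 -90 62 0;-68 -113 78 0;-68 -113 78 0;-68 -113 78 0' 0 >/dev/null;python3 st.py
python3 - <<'E'
from meas import *
W=camera("wrist");im=W["color"].astype(int);g=im.mean(2);cv2.imwrite("pics/w4.png",W["color"][:,:,::-1])
old=cv2.imread("pics/w2.png");old=cv2.resize(old,(512,384),interpolation=cv2.INTER_AREA).mean(2)
for n,G in(("old",old),("new",g)):
    sub=np.zeros(G.shape,np.uint8);sub[70:135,355:415]=(G[70:135,355:415]<95)
    sub=cv2.erode(sub,np.ones((5,5)))
    k,l,st,ce=cv2.connectedComponentsWithStats(sub)
    print(n,[(ce[i].round(1).tolist(),st[i,2:].tolist()) for i in range(1,k) if st[i,4]>60])
for z in(.086,.1):print(z,proj(W,[[.45,.29,z],[.503,.299,z+.015]]).round(1).tolist())
E
```

```text
t 30.6 p [0.492  0.1599 0.2033] F [-0.6  0.3  0.1] q [18.  -0.1  1.7 91.7  0.  34.6] eff [ -0.9 -46.8  46.8  -0.   -0.   -0. ]
[[0.002, 0.285, 0.959], [0.001, 0.959, -0.285], [-1.0, 0.001, 0.001]]
old []
new []
0.086 [[379.8, 105.9], [406.7, 161.8]]
0.1 [[387.0, 105.4], [415.4, 164.5]]
```

Run:
```python
import cv2,numpy as np
old=cv2.resize(cv2.imread("pics/w2.png"),(512,384),interpolation=cv2.INTER_AREA);new=cv2.imread("pics/w4.png")
for n,(x0,y0,x1,y1) in {"pad":(362,88,404,126),"cup":(378,134,442,192),"deck":(305,85,345,115),"cap":(0,188,60,215)}.items():
    t=old[y0:y1,x0:x1];r=cv2.matchTemplate(new,t,cv2.TM_CCOEFF_NORMED);_,v,_,p=cv2.minMaxLoc(r);print(n,v.round(2),"shift",p[0]-x0,p[1]-y0)
```

```text
Traceback (most recent call last):
AttributeError: 'float' object has no attribute 'round'
```

Run:
```python
import cv2,numpy as np
from h import *
old=cv2.resize(cv2.imread("pics/w2.png"),(512,384),interpolation=cv2.INTER_AREA);new=cv2.imread("pics/w4.png")
for n,(x0,y0,x1,y1) in {"pad":(362,88,404,126),"cup":(378,134,442,192),"deck":(305,85,345,115),"cap":(0,188,60,215)}.items():
    t=old[y0:y1,x0:x1];r=cv2.matchTemplate(new,t,cv2.TM_CCOEFF_NORMED);_,v,_,p=cv2.minMaxLoc(r);print(n,round(v,2),"shift",p[0]-x0,p[1]-y0)
# rim: hough circle in new
g=cv2.cvtColor(new,cv2.COLOR_BGR2GRAY);sub=g[130:200,375:450]
W=camera("wrist")
c=cv2.HoughCircles(cv2.resize(sub,None,fx=4,fy=4,interpolation=cv2.INTER_CUBIC),cv2.HOUGH_GRADIENT,1.5,400,param1=150,param2=20,minRadius=60,maxRadius=140);print("rim",c)
if c is not None:
    u=c[0,0,:2]/4+[375,130];print(u,c[0,0,2]/4,onz(W,u,.115).round(4))
print("cap px pred",proj(W,[[.4395,-.1,.058],[.4395,-.105,.058]]).round(1).tolist())
```

```text
pad 0.9 shift 8 0
cup 0.89 shift 10 4
deck 0.99 shift 0 1
cap 0.99 shift 0 1
rim [[[161.25 123.75 130.35]]]
[415.3125 160.9375] 32.5875 [0.4998 0.2996 0.115 ]
cap px pred [[14.1, 203.0], [9.9, 204.3]]
```

The pad shifted 8 px and the cup 10 px while the deck stayed still, which matches a 14 mm rise: the stage is up. Now to the vial.

```bash
python3 -m jog '0 -30 6 0;0 -66 14 0;0 -104 22 0;0 -142 30 0;0 -180 38 0;0 -215 45 0;0 -242 51 0;0 -256 53 0' 0.6 30 >/dev/null
python3 -m jog '0 0 0 0;0 0 0 0;10 0 0 0;20 0 0 0;30 0 0 0;30 0 0 0;30 0 0 0;30 0 0 0' >/dev/null;python3 st.py
python3 - <<'E'
from meas import *
W=camera("wrist");im=W["color"].astype(int);cv2.imwrite("pics/w5.png",W["color"][:,:,::-1])
print("pred",proj(W,[[.4385,-.105,.058],[.4385,-.105,0],[.4385,-.1175,.0]]).round(1).tolist())
k,l,st,ce=cv2.connectedComponentsWithStats((im.min(2)>190).astype(np.uint8))
for i in range(1,k):
    if 100<st[i,4]<6000: print(ce[i].round(1),st[i],onz(W,ce[i],.058).round(4))
E
```

```text
t 32.7 p [ 0.4703 -0.1009  0.174 ] F [ 0.  -0.1 -0.6] q [-12.2  -5.4  -6.6  88.6   0.1   4.4] eff [  0.  -40.9  46.9  -0.    0.    0. ]
[[0.003, 0.285, 0.959], [0.001, 0.959, -0.285], [-1.0, 0.002, 0.003]]
pred [[241.2, 159.2], [243.6, 151.2], [233.3, 154.3]]
[336.1  25.8] [ 255    0  186   67 4207] [0.355  0.0039 0.058 ]
[272.2  29.5] [228   9  74  41 768] [ 0.3423 -0.0476  0.058 ]
[482.   74.1] [474  66  17  19 193] [0.4278 0.1168 0.058 ]
[420.   75.6] [414  70  13  11 103] [0.4135 0.0659 0.058 ]
[261.5 125.2] [256 120  12  11 101] [ 0.414  -0.0777  0.058 ]
[241.3 156.8] [224 142  31  30 583] [ 0.4364 -0.1042  0.058 ]
[256.2 176. ] [249 169  15  14 124] [ 0.4582 -0.096   0.058 ]
[123.1 197.8] [ 100  176   47   49 1678] [ 0.4418 -0.2281  0.058 ]
[140.7 262. ] [124 245  31  35 491] [ 0.5126 -0.2398  0.058 ]
[ 45.6 298.3] [   8  267   81   59 2511] [ 0.524  -0.3568  0.058 ]
```

```bash
python3 -m jog '0 -6 -14 0;0 -13 -31 0;20 -13 -31 0;40 -13 -31 0;60 -13 -31 0;80 -13 -31 0;90 -13 -31 0;100 -13 -31 0' >/dev/null;python3 st.py
python3 -m jog '8 0 0 0;14 0 0 0;20 0 0 0;25 0 0 0;28 0 0 0;30 0 0 0;30 0 0 0;30 0 0 0' >/dev/null;python3 st.py
```

```text
t 33.75 p [ 0.4368 -0.1045  0.0735] F [-0.   0.6  0. ] q [-13.5  -9.2 -21.1  77.9   0.1   3.1] eff [ -0.  -36.5  46.8   0.4   0.   -0. ]
[[0.003, 0.285, 0.959], [0.001, 0.959, -0.285], [-1.0, 0.001, 0.003]]
t 34.75 p [ 0.4371 -0.1044  0.0437] F [-0.1 -0.5 -0.1] q [-13.5  -8.4 -23.8  74.5   0.1   3.1] eff [  0.  -36.8  46.1  -0.    0.   -0. ]
[[0.003, 0.285, 0.959], [0.001, 0.959, -0.285], [-1.0, 0.001, 0.002]]
```

```bash
python3 -m jog '5 0 0 0;10 0 0 0;15 0 0 0;18 0 0 0;19 0 0 0;19 0 0 0;19 0 0 0;19 0 0 0' >/dev/null;python3 st.py
python3 -m jog '0 0 0 0;0 0 0 0;0 0 0 0;0 0 0 0;0 0 0 0;0 0 0 0;0 0 0 0;0 0 0 0' 0 30
```

```text
t 35.75 p [ 0.4372 -0.1043  0.0246] F [-0.2  0.4 -0.3] q [-13.5  -7.8 -25.4  72.3   0.1   3.1] eff [  0.  -37.1  45.8  -0.    0.   -0. ]
[[0.003, 0.285, 0.959], [0.001, 0.959, -0.285], [-1.0, 0.001, 0.002]]
time: 36.75
ee_pos: [0.4372, -0.1044, 0.0246]
tcp_rot: [30.0, 89.8, 13.5]
wrist_force: [-0.8, -0.9, 5.3]
opening: 0.0234
```

```bash
python3 -m jog '-1 0 0 0;-4 0 0 0;-8 0 0 0;-13 0 0 0;-18 0 0 0;-24 0 0 0;-30 0 0 0;-30 0 0 0' ;python3 st.py
python3 - <<'E'
from h import *
W=camera("wrist");p=status.get_obs()["ee_pos"]
print(proj(W,[p,p+[0,0,.0335],p-[0,0,.0245]]).round(1).tolist());save("held",W["color"][100:384,80:430],1.7)
E
```

```text
time: 37.75
ee_pos: [0.4373, -0.1044, 0.0551]
tcp_rot: [26.0, 89.8, 9.4]
wrist_force: [-0.4, -0.2, -1.5]
opening: 0.0233
t 37.75 p [ 0.4373 -0.1044  0.0551] F [-0.4 -0.2 -1.5] q [-13.5  -8.7 -22.8  75.8   0.1   3.1] eff [  0.  -37.1  46.9   0.1   0.   -0. ]
[[0.003, 0.285, 0.959], [0.001, 0.959, -0.285], [-1.0, 0.001, 0.003]]
[[254.6, 241.7], [254.5, 274.5], [254.7, 225.0]]
```

View pics/held.png

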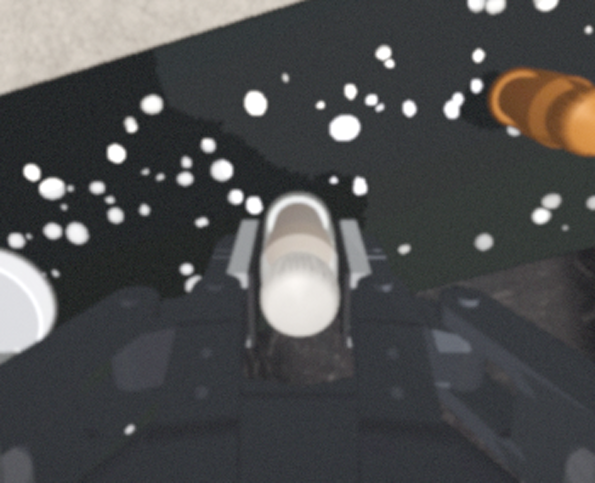

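The vial is held upright: its cap is at (256,276) px against (254.5,274.5) predicted. Raise it, then carry it toward the cup and measure the cup on the way.

```bash
python3 -m jog '-15 0 0 0;-32 0 0 0;-50 0 0 0;-70 0 0 0;-90 0 0 0;-110 0 0 0;-125 0 0 0;-135 0 0 0' >/dev/null
python3 -m jog '0 15 -1 0;0 40 -4 0;0 75 -7 0;0 115 -11 0;0 155 -15 0;0 195 -19 0;0 230 -22 0;0 260 -25 0' >/dev/null;python3 st.py
python3 - <<'E'
from h import *
W=camera("wrist");cv2.imwrite("pics/w6.png",W["color"][:,:,::-1]);im=W["color"].astype(int)
P=proj(W,[[.45,.29,.1],[.5025,.2995,.115]]);print(P.round(1).tolist())
u,v=P[1].astype(int);x0,y0=max(u-55,0),max(v-55,0);sub=W["color"][y0:y0+110,x0:x0+110]
g=cv2.GaussianBlur(cv2.cvtColor(sub,cv2.COLOR_RGB2GRAY),(3,3),0)
m=(g>195).astype(np.uint8)
big=cv2.resize(m,(72,36),interpolation=cv2.INTER_AREA)
for r in big: print("".join("#" if x else "." for x in r))
c=cv2.HoughCircles(cv2.resize(g,None,fx=3,fy=3),cv2.HOUGH_GRADIENT,1.5,30,param1=120,param2=25,minRadius=54,maxRadius=130)
if c is not None:
    for k in c[0][:6]:
        q=k[:2]/3+[x0,y0];print(q.round(1),(k[2]/3).round(1),onz(W,q,.115).round(4))
E
```

```text
t 39.8 p [0.4862 0.1542 0.1888] F [-0.5  0.3 -1.4] q [17.6 -1.2 -1.  90.2  0.  34.1] eff [ -2.6 -47.9  45.6   0.1   0.1  -0.6]
[[0.001, 0.284, 0.959], [0.001, 0.959, -0.284], [-1.0, 0.001, 0.001]]
[[403.7, 110.1], [434.4, 172.0]]
#####............................#######................................
#####...........................#########...............................
#####..........................##########...............................
#######......................#############..............................
.#######...................################.............................
..#########............####################.............................
...#########################################............................
....#########################################...........................
....#########################################...........................
.....#####################...##.....###########.........................
......#################...........##################....................
.......#############..........#########################............
[... 1183 characters left out ...]
###............................................................
########................................................................
###.....................................................................
........................................................................
........................................................................
........................................................................
........................................................................
........................................................................
[435.2 166.2] 36.4 [0.498  0.3006 0.115 ]
[445.8 169.8] 26.0 [0.5033 0.3083 0.115 ]
[439.8 178.2] 23.8 [0.5089 0.303  0.115 ]
```

Run:
```python
from h import *
import pickle
from scipy.optimize import least_squares
T=pickle.load(open("top.pkl","rb"));print("T cup",onz(T,(218.2,170.4),.101).round(4),"T pad .086",onz(T,(215.6,193),.086).round(4))
W=camera("wrist")
g=cv2.cvtColor(W["color"],cv2.COLOR_RGB2GRAY).astype(np.float32)
pts=[];c0=np.array([441,172.])
for a in np.radians(np.arange(-50,100,5)):
    t=np.arange(20,40,.25);xy=c0+t[:,None]*[np.cos(a),np.sin(a)]
    v=cv2.remap(g,xy[:,0].astype(np.float32),xy[:,1].astype(np.float32),cv2.INTER_LINEAR)[:,0]
    i=np.where((v[:-1]>=140)&(v[1:]<140))[0]
    if len(i):pts.append(xy[i[-1]]);
pts=np.array(pts)
Q=np.array([onz(W,p,.114) for p in pts])[:,:2]
f=lambda p:np.hypot(*(Q-p[:2]).T)-.0235
o=least_squares(f,[.503,.3],loss="soft_l1",f_scale=.001);print("W cup outer fit",o.x.round(4),np.abs(f(o.x)).round(4))
```

```text
T cup [0.5034 0.3008 0.101 ] T pad .086 [0.4488 0.2881 0.086 ]
W cup outer fit [0.5061 0.3026] [0.0001 0.0001 0.0002 0.     0.0001 0.0001 0.0001 0.0001 0.0001 0.0002
 0.     0.0002 0.0001 0.     0.0002 0.0001 0.     0.0002 0.0001 0.0001
 0.0002 0.     0.     0.     0.     0.0002 0.0001 0.0002 0.0001 0.    ]
```

The wrist fit puts the cup at (0.506,0.303), with residuals under 0.2 mm. The top view gives (0.503,0.301). I'll use (0.5045,0.3015), well inside the mouth's slack.

```bash
python3 -m jog '0 15 -2 0;0 38 -6 0;0 64 -11 0;0 92 -15 0;0 118 -20 0;0 137 -23 0;0 147 -25 0;0 147 -25 0' >/dev/null;python3 st.py
python3 -m jog '6 0 0 0;14 0 0 0;24 0 0 0;34 0 0 0;44 0 0 0;50 0 0 0;54 0 0 0;54 0 0 0' >/dev/null;python3 st.py
```

```text
t 40.9 p [0.5046 0.3001 0.1898] F [ 0.7  0.7 -0.4] q [30.8  9.3 10.3 90.8 -0.  47.3] eff [  0.9 -56.7  47.4  -0.2   0.1   0.1]
[[0.002, 0.284, 0.959], [0.0, 0.959, -0.285], [-1.0, 0.001, 0.002]]
t 41.9 p [0.5047 0.3    0.1358] F [ 0.8 -0.1  0.5] q [30.7  9.1  4.  84.8 -0.  47.3] eff [ -0.  -56.9  46.8  -0.1  -0.   -0. ]
[[0.002, 0.285, 0.959], [0.001, 0.959, -0.285], [-1.0, 0.001, 0.002]]
```

```bash
python3 -m jog '2 1 0 0;4 1 0 0;6 1 0 0;8 1 0 0;9 1 0 0;10 1 0 0;11 1 0 0;11 1 0 0' |sed -n '2p;4p'
python3 -m jog '0.4 0 0 0;0.8 0 0 0;1.2 0 0 0;1.5 0 0 0;1.5 0 0 0;1.5 0 0 0;1.5 0 0 0;1.5 0 0 0'|sed -n '2p;4p'
```

```text
ee_pos: [0.5051, 0.3009, 0.1249]
wrist_force: [-0.5, -0.8, -0.1]
ee_pos: [0.5051, 0.3009, 0.1235]
wrist_force: [-0.2, 0.7, 0.2]
```

```bash
python3 -m jog '0 0 0 0;0 0 0 0;0 0 0 0;0 0 0 0;0 0 0 0;0 0 0 0;0 0 0 0;0 0 0 0' 0.55 30|sed -n '2p;4,5p'
python3 -m jog '0 0 0 0;-6 0 0 0;-15 0 0 0;-30 0 0 0;-45 0 0 0;-60 0 0 0;-70 0 0 0;-75 0 0 0' |sed -n '2p;4p'
python3 - <<'E'
from h import *
W=camera("wrist");cv2.imwrite("pics/w7.png",W["color"][:,:,::-1])
im=W["color"].astype(int)
P=proj(W,[[.505,.302,.156],[.505,.302,.115],[.505,.302,.058]]);print(P.round(1).tolist())
k,l,st,ce=cv2.connectedComponentsWithStats((im.min(2)>190).astype(np.uint8))
for i in range(1,k):
    if 150<st[i,4]<9000 and abs(ce[i][0]-P[0][0])<150: print(ce[i].round(1),st[i],onz(W,ce[i],.156).round(4))
E
```

```text
ee_pos: [0.5051, 0.3009, 0.1235]
wrist_force: [-0.1, 0.6, -0.4]
opening: 0.0468
ee_pos: [0.5051, 0.301, 0.1992]
wrist_force: [0.4, -0.2, -0.3]
[[256.1, 214.9], [255.9, 198.2], [255.8, 182.4]]
[244.3 153.9] [ 178   84  129  144 6833] [0.4604 0.3069 0.156 ]
```

Run:
```python
from h import *
im=cv2.imread("pics/w7.png",0)
sub=im[165:245:2,206:306]
S=camera("scene");cv2.imwrite("pics/s7.png",S["color"][:,:,::-1]);p=proj(S,[[.505,.302,.156],[.505,.302,.127],[.505,.302,.098]]);print("S pred top,mid,bottom",p.round(1).tolist())
ch=" .:-=+*#%@"
for r in sub:print("".join(ch[int(x)*10//256] for x in r))
u,v=p[0].astype(int);print()
g=cv2.imread("pics/s7.png",0)
for r in g[v-8:v+40]:print("".join(ch[int(x)*10//256] for x in r[u-25:u+25]))
```

```text
S pred top,mid,bottom [[229.7, 155.2], [230.0, 164.1], [230.2, 172.7]]
@%%#####%%%%%%%%%%%%%%%%%%%%%%%%%%%%%%%%%%%%%%%%%%%%%%%%%%%%%%%##*+=--=*@@@@@@@@@@@@@@@@#=:.........
%#######%%%%%%%%%%%%%%%%%%%%%%%%%%%%%%%%%%%%%%%%%%%%%%%%%%%%%%%%##*==--=*@@@@@@@@@@@@@@@@#=:........
##########%%%%%%%%%%%%%%%%%%%%%%%%%%%%%%%%%%%%%%##%%%%%%%%%%%%%%%##*+---=#@@@@@@@@@@@@@@@@#=:.......
#######**###%%%%%%%%%%%%%%%%%%%%%%%##****####******##%%%%%%%%%%%%%##*+---=#@@@@@@@@@@@@@@@@#=:......
#########*+*###%%%%%%%%%%%%%%%%%%%#*++++*##%%%%@@@@@@@@%%%%%%%%%%%%##*+---=#@@@@@@@@@@@@@@@@#=:.....
##########*+++*##%%%%%%%%%%%%##***++*#%@@@@@@@@@@@@@@@@@@@@@@@@%%%%%##*+---=#@@@@@@@@@@@@@@@@#=:....
*##########*++++*##%%%%%%%%##*+++*%@@@@@@@@@@@@@@@@@@@@@@@@@@@@@@@%%%##*+---=#@@@@@@@@@@@@@@@@#=:...
-+*#########*+++++*##%%%%#**+++#%@@@@@@@@@@%%%%%%%%%%%%%%%%@@@@@@@@@@%%#*+---=#@@@@@@@@@@@@@@@@#=:..
.-+*#########*+++++**####*+++*%@@@@@@@@%%%%%%%%%%%%%%%%%%%##%%%@@@@@@@@%#*=---=*@@@@@@@@@@@@@@@%#=:.
..-+*#########*++++++**#*++*%@@@@@@@%%%%%%%%####%%%%%%%%%%%%###%%@@@@@@@%#*=---=#@@@@@@@@@@@@@@@%*-:
...-=*#########*+++
[... 4757 characters left out ...]
....:-=+*++=-:::::::::::::-==-:..      
..:--=++==-----==+++==-::::::::::::::-+*++=:.     
 .:::-==++++++++++==-:::::::::::::::::=*#%#*=:.   
 .:::::-=++****+==-::::::::::::::::.::=#@@@%#=:.  
..::::::--=+++==-::::::::::::::::..::=#@@@@@%*-.  
-=--::::::--=--::::::::::::::::..::-=*%@@@@@%*-.  
*#*-::::::::-::::::::::::::::...:-=++*%@@@%%*=:.  
@%#=:::::::::::::::::::::::...::-=+***##%##*+-:.  
@%*-::::::::::::::::::::::...:-=+********++==-:.  
%*=::::::::::::::::::::....:-=++*****+++=====-:.  
%*=-:::::::::::::::::....:-=++*****+++====----:.  
@@%+-:::::::::::::::..:--=++*****+++====------:.  
@@@%*=-:::::::::::.::-=*#******+++====---:::--:.  
@@@@@%*=-:::::::..::=*%@@%***+++====---:::::--:.
```

The cap is where a seated vial should be: centred at about (256,213) px in the wrist view, against (256,215) predicted, and its top is at the predicted row in the scene view. Next, close the fingers, move over the pad and descend.

```bash
python3 -m jog '0 0 0 0;0 -4 -8 0;0 -10 -20 0;0 -17 -33 0;0 -23 -45 0;0 -27 -53 0;0 -27 -53 0;10 -27 -53 0' 0 30 >/dev/null; python3 st.py
python3 -m jog '15 0 0 0;30 0 0 0;45 0 0 0;58 0 0 0;68 0 0 0;76 0 0 0;81 0 0 0;83 0 0 0' >/dev/null;python3 st.py
```

```text
t 47.0 p [0.447  0.2904 0.1886] F [-0.7 -0.3 -0. ] q [33.   1.7  1.9 90.  -0.  49.6] eff [  0.2 -49.8  48.4   0.7   0.    0. ]
[[0.004, 0.285, 0.959], [0.002, 0.959, -0.285], [-1.0, 0.003, 0.003]]
t 48.0 p [0.4467 0.2902 0.1052] F [0.1 0.5 0.3] q [33.   1.8 -7.1 80.9 -0.  49.6] eff [  0.  -48.7  46.7  -0.   -0.   -0. ]
[[0.003, 0.285, 0.959], [0.001, 0.959, -0.285], [-1.0, 0.002, 0.002]]
```

```bash
python3 -m jog '2 0 0 0;4 0 0 0;6 0 0 0;8 0 0 0;10 0 0 0;12 0 0 0;14 0 0 0;15 0 0 0' >/dev/null; python3 chk.py 6 && python3 -m jog '2 0 0 0;4 0 0 0;6 0 0 0;8 0 0 0;10 0 0 0;12 0 0 0;13 0 0 0;14 0 0 0' >/dev/null; python3 chk.py 6
```

```text
0.0903 2.9
0.0763 6.9
```

```bash
python3 -m jog '0.4 0 0 0;0.8 0 0 0;1.2 0 0 0;1.5 0 0 0;1.8 0 0 0;1.8 0 0 0;1.8 0 0 0;1.8 0 0 0' >/dev/null; python3 chk.py 6
```

```text
0.0745 5.4
```

```bash
python3 -m jog '0.3 0 0 0;0.6 0 0 0;0.9 0 0 0;1.2 0 0 0;1.5 0 0 0;1.5 0 0 0;1.5 0 0 0;1.5 0 0 0' >/dev/null; python3 chk.py 6
```

```text
0.0734 7.5
```

```bash
python3 -m jog '0.2 0 0 0;0.4 0 0 0;0.6 0 0 0;0.6 0 0 0;0.6 0 0 0;0.6 0 0 0;0.6 0 0 0;0.6 0 0 0' >/dev/null; python3 chk.py 6
```

```text
0.073 9.2
```

```bash
python3 -m jog '0.2 0 0 0;0.4 0 0 0;0.6 0 0 0;0.6 0 0 0;0.6 0 0 0;0.6 0 0 0;0.6 0 0 0;0.6 0 0 0' >/dev/null; python3 chk.py 6
```

```text
0.0727 11.6
```

```bash
python3 -m jog '0.1 0 0 0;0.2 0 0 0;0.2 0 0 0;-2 0 0 0;-6 0 0 0;-10 0 0 0;-14 0 0 0;-19 0 0 0' >/dev/null; python3 chk.py 6
python3 -m jog '-8 0 0 0;-20 0 0 0;-35 0 0 0;-50 0 0 0;-65 0 0 0;-80 0 0 0;-90 0 0 0;-100 0 0 0' >/dev/null; python3 st.py
python3 -m jog '0 -15 10 0;0 -40 28 0;0 -66 46 0;0 -90 62 0;0 -113 78 0;0 -113 78 0;0 -113 78 0;0 -113 78 0' >/dev/null;python3 st.py
python3 - <<'E'
from h import *
W=camera("wrist");cv2.imwrite("pics/w8.png",W["color"][:,:,::-1])
old=cv2.resize(cv2.imread("pics/w2.png"),(512,384),interpolation=cv2.INTER_AREA);new=W["color"][:,:,::-1].copy()
for n,(x0,y0,x1,y1) in {"pad":(362,88,404,126),"deck":(305,85,345,115)}.items():
    t=old[y0:y1,x0:x1];r=cv2.matchTemplate(new,t,cv2.TM_CCOEFF_NORMED);_,v,_,p=cv2.minMaxLoc(r);print(n,round(v,2),"px",p[0]+21,p[1]+19)
print("pad pred locked/up",proj(W,[[.451,.291,.086],[.451,.291,.1]]).round(1).tolist())
print("cap pred locked/up",proj(W,[[.505,.302,.142],[.505,.302,.156]]).round(1).tolist())
g=cv2.cvtColor(new,cv2.COLOR_BGR2GRAY);u,v=proj(W,[[.505,.302,.142]])[0].astype(int);ch=" .:-=+*#%@"
for r in g[v-40:v+50:2]:print("".join(ch[int(x)*10//256] for x in r[u-60:u+50]))
print(u,v)
E
```

```text
0.0906 0.2
t 56.0 p [0.4464 0.2901 0.1913] F [-0.5 -0.9 -0.4] q [33.   1.8  2.3 90.4 -0.  49.6] eff [ -0.  -49.4  46.4  -0.4  -0.   -0. ]
[[0.002, 0.285, 0.959], [0.001, 0.959, -0.285], [-1.0, 0.001, 0.002]]
t 57.0 p [0.4888 0.16   0.1907] F [ 0.3 -0.  -0.1] q [18.1 -0.7 -0.3 90.3  0.  34.6] eff [ -0.5 -46.2  46.9  -0.   -0.    0. ]
[[0.002, 0.284, 0.959], [0.001, 0.959, -0.284], [-1.0, 0.001, 0.002]]
pad 0.93 px 391 111
deck 0.99 px 330 107
pad pred locked/up [[388.1, 110.1], [396.1, 109.9]]
cap pred locked/up [[451.7, 180.2], [466.3, 185.1]]
%%%%%%%%%%%%%%%%%%%%%%%%%%%%%%%%%%%%%@@@@@@@@%+:..............................................................
%%%%%%%####%%%%#######%%%%%%%%%@@@@@%%@@@@@@@@#=:.............................................................
%%%%%%#*+++*****+++**#%@@@@@@@@@@@@@@@@@@@@@@@@*-.............................................................
%#####*++++++****#%@@@@@@@@@@@@@@@@@@@@@@@@@@@@%+-............................................................
*+++++++++***#%@@@@@@@@@@@@@@@%%%%%@@@@@@@@@@@@@%*-:......................................................
[... 3752 characters left out ...]
..........................
..............................................................................................................
..............................................................................................................
..............................................................................................................
..............................................................................................................
..............................................................................................................
..............................................................................................................
451 180
```

The cap is at about (450,183) px and the pad at about (391,111). Predictions for locked are (452,180) and (388,110); for up they are (466,185) and (396,110). So the stage is locked with the vial upright, and the arm is clear.

```bash
python3 -c "
from workcell import bot
print(bot.job_done())"
```

```text
the job is handed in; nothing more can be done
None
```

I handed the job in at about 57 s. The vial stands in the reader's cup with the stage locked down; no verdict was reported.

**What I did:**
- I crossed over the sash bar and pressed the pad to the stop, felt at about 13.5 mm below the locked level. The last reading before release was about 11 N, and the stage sprang up.
- I gripped the clear, white-capped vial near its top, lowered it into the raised cup and let go.
- I pressed the pad again to about 11.6 N and let go.

**Stage checks:** After the first press the pad shifted by 8 px, which fits the 14 mm rise. After the second, the pad (391 px) lay between the locked (388) and up (396) predictions, nearer locked. The cap at (450,183) matched locked (452,180), not up (466,185).

**Vial check:** The cap position fits a vial standing upright on the cup floor.

**Disagreements and gaps:**
- The two cameras put the cup about 3 mm apart, so I used a point between them; the cup's mouth has more slack than that.
- The grip closed to 23.4 mm on the 25 mm glass, but the vial was held upright.
- I had used all 12 pictures before placing the vial, so everything after that was checked by pixel measurements only.
- I did not measure the stopper and weighing bottle again at the end. The arm passed well above the stopper, never went near the weighing bottle, and felt no unexpected force.

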